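# Gauge a bar with the bench micrometer's ratchet cap

### The arm

A 6-joint arm with a two-finger parallel gripper is mounted at the origin on a cart in front of the work surface, level with it; the furniture and walls round the work are solid. World frame = base frame: x ahead of the robot, y to its left, z up, the work surface at z = 0. Lengths are in m, angles in rad, forces in N, time in s.
With the tool pointing down it reaches from about 0.375 to 0.975 m from the base axis. Payload 3.8 kg.
Tool frame: the origin (TCP) lies on the centre line of the jaws, within the pads' length; the fingertips stand 14 mm ahead of it and the grasp point (between the pads) lies 5 mm behind it; z points along the fingers, y is the line along which they close (so a half turn about z gives the same grasp; the last joint's range is limited). The gripper opens to 85 mm and grips with 20 to 120 N. Pads are 22 mm wide; open, the fingers measure 114 mm over their backs; the gripper's body (76 mm by 85 mm) begins 54 mm behind the grasp point. The pads swing forward as they close: fully open they stand 13 mm farther back than shut.
Start: joints at [1.3, 0.264, 1.604, -0, 1.274, -0.037], TCP at [0.156, 0.657, 0.219] pointing down, gripper open.
Joint ranges: [-2.63, 2.63], [-0.94, 2.18], [0.31, 2.57], [-1.31, 4.45], [0, 2.66], [-2.55, 2.55]. Speed limits (rad/s): [2.57, 2.57, 3.14, 3.14, 3.14, 3.14].

### API

Orientations are given as a rotation vector (axis times angle).
In Python, from workcell import bot, eyes, spot_in gives the robot as it stands.
- The arm moves only by the tool carry_out, never from a script. Its argument "series" is text: rows parted by semicolons, each of 4 numbers parted by spaces: the shift along the world's x, y, z in m, then the turn about the world's z in degrees. In form: tx ty tz roll; .... A call has 1 to 20 rows; each row shifts and turns the commanded pose from where the row before left it; what a row does not reach is not made up. A row lasts 1/8 s, in which the tool goes at most 62.5 mm and 10.7 degrees, less where a joint would pass 70% of its speed; a pose out of reach is approached as far as the arm can. A call is refused whole if a number of a shift passes 0.0625 or a number of a turn 10.7, either way. A call with a gripper value outside its range is refused whole. "jaw" is the gripper command: -1 is shut, 1 is fully open, values between are in proportion, set as the call begins (left out, the last holds). The fingers move at their own pace and stop on an object; "grip_force" is the grip in N (left out, the last holds). Time passes only in rows, so rows that do not move let the fingers close. It gives the time, the measured TCP pose, the force, the opening and the grip force at its end, in the units of the state.
- bot.read_state(): the state, without advancing time (a new reading comes with each control period).
- eyes.read_camera(name): name is "scene" or "top"; returns (picture, depth): 480x640x3 uint8, blue, green, red; 480x640 float32, m along the optical axis (not along the pixel's ray), 0 where there is no reading.
- eyes.get_calibration(name): a dict with "K" (3x3 intrinsics, pixels), "distortion" ([k1, k2, p1, p2, k3] as OpenCV has them; the pictures are not rectified), "position" and "rotation" of the camera in the world. Camera axes: x right, y down, z forward; pixel columns grow to the right and rows downward; lengths in m; the calibration is good to about 2 mm. A picture is of the moment at which its call begins. get_calibration takes no time and is no camera call.
- bot.finish_job(): hands the job in; it is judged then, once.
Trained networks look in the newest picture that a camera, given by its name, has taken for a name from the list of things; names that differ only in an ending like _2 or _b are one class to them, and where a whole thing is asked for, a point or a joint stands for the part that bears it (a point fixed in the world has none). Each returns a list of dicts, best first, with "score" (0 to 1); they miss things now and then, are a little off and sometimes report something else, mostly with a low value. They report only what shows in the picture. A call takes as long as a camera call.
- spot_in(camera, target): "rect" ([centre column, centre row, width, height] in pixels, round what is visible of it).
The state is a dict: "time": time; "q": joint angles; "joint_vel": joint speeds; "joint_torque": joint torques, N m; "tool_pos": TCP position; "tcp_rot": TCP orientation; "wrist_force": force on the tool from outside, world axes, zero at the start; "torque": the same for the moment, N m; "width": opening from 0.0 (shut) to 1.0 (fully open); "grip_force": force on a finger pad.
Only numpy, scipy, OpenCV 4.12 (cv2) and the standard library are available. Lean on these libraries where they do the work, as an engineer would, in place of code of your own. Each camera call takes 0.05 s, during which the arm holds its last target. There are 200 camera calls.

### The job

Gently slide the aluminium bar in the bench thickness gauge fully home against the stop behind the spindle and let go of it. Then wind the spindle down onto the bar by turning the small ratchet cap on top clockwise until its clutch slips and clicks round by about 30 degrees (never more than 60), and release it so that the spindle stays clamped on the bar. Leave the other things on the bench alone.

Things in the scene. Friction and masses are not known exactly. Their poses are not given: they have to be found in the camera images.
- gauge: Bench thickness gauge, fixed to the bench: grey foot, column and overhanging head, 180 mm high, 112 mm long, 64 mm wide. Origin on the bench straight below the vertical spindle axis; z up; its bed runs from the column towards its -x (roughly towards the robot). The head spans 88 to 112 mm up, x = -16 to 46 mm, 34 mm wide; the column lies at x = 20 to 46 mm.
- bed_front (a point): Middle of the front edge of the steel bed's top, at gauge x = -66 mm, 36 mm up; axes as the gauge. The bed is 40 mm wide and runs back to the stop; 5 mm high guide lips leave a channel 25 mm wide along it for the bar.
- thimble_mid (a point): Middle of the aluminium thimble, 35 mm across, 120 to 146 mm up on the spindle axis, below the ratchet cap; turning it directly would bypass the clutch. A 6 mm high neck, 11 mm across, parts it from the cap.
- cap_grip (a point): Middle of the ratchet cap: a round knurled cylinder 25 mm across, 152 to 180 mm up on the spindle axis; this point is 168 mm up. It never rises or sinks. Clockwise from above lowers the spindle 20 mm a turn, after an unknown free play of up to 2.8 rad. Turning takes about 0.01 N m in the play, 0.075 while the spindle runs free, 0.14 when the clutch slips. Self-holding when released.
- stop_face (a point): Centre of the face of the stop block that the bar's end must touch, 14 mm behind the spindle axis (gauge x = +14 mm), 43 mm above the bench; axes as the gauge.
- stop_block: Small steel block on the column, 30 mm wide, from 36 to 58 mm up, whose front face is the stop. Origin and axes as the gauge. The bar must not be pushed on it with more than 20 N.
- bar_center (a point): Centre of the loose aluminium bar, 90 mm long (x), 22 mm wide (y), 14 mm high (z), about 75 g; at first it lies in the channel on the bed, under the raised spindle, 8 to 24 mm short of the stop, its front end standing out beyond the bed. Fully home its front end is still 10 mm in front of the bed and this point is 31 mm in front of the spindle axis.
- spindle: The steel spindle, 10 mm thick with a round foot 13 mm across at its lower end; origin at the centre of the foot's underside, which starts 3 to 5.6 mm above the bar (bar top: 50 mm above the bench). It only slides, without turning. It presses the bar with about 20 N when the clutch slips; over 30 N (as when the thimble is forced) damages the gauge.
- ratchet_cap (a joint): How far the ratchet cap has slipped in its clutch, rad, clockwise from above positive; 0 at the start, unchanged in the free play and while the cap drives the thimble, grows once the clutch slips (the thimble then stands still).
- battery: Bystander: 9 V block battery, 50 x 27 x 18 mm, lying on the bench; origin under its centre.
- reel: Bystander: small solder reel, 53 x 56 x 20 mm, lying flat; origin under its centre.
- tweezers: Bystander: straight tweezers, 12 x 123 x 9 mm, lying flat; origin under their centre.

How it is judged:
By the outcome, as a careful person would: the job done as asked, in the order asked, and still so for the second after the job is handed in, with the robot touching nothing.
It also fails if it takes over 70 s, if anything falls off the work surface, if the arm or the gripper's body presses on something with over 40 N, if the wrist force passes 120 N, or if a joint passes its speed limit or range.

## Working session

There is one attempt and no reset: what is moved stays moved. The work goes in short steps, Python scripts to look and compute and a tool call to move; the robot and the scene stay as the last step left them, time stands still between calls to the robot, and variables do not carry over. Pictures are saved under pics/ and viewed, at most 10 in all, crops included, and the job is handed in when it is done.

Besides the shell and the picture viewer there is one more tool, called as a command line: name --argument value ..., lists and objects as JSON in quotes. carry_out: Moves the arm, as the interface text tells. Its arguments: {"type":"object","properties":{"series":{"type":"string"},"jaw":{"type":"number"},"grip_force":{"type":"number"}},"required":["series"]}

```bash
mkdir -p pics
cat > h.py <<'E'
import numpy as np, cv2
from workcell import bot, eyes, spot_in
def cal(n):
    c=eyes.get_calibration(n); R=np.array(c["rotation"],float)
    if R.shape!=(3,3): R=cv2.Rodrigues(R)[0]
    return np.array(c["K"]),np.array(c["distortion"]),np.array(c["position"]),R
def ray(n,uv):
    K,D,p,R=cal(n)
    a=cv2.undistortPoints(np.array(uv,float).reshape(-1,1,2),K,D).reshape(-1,2)
    return p,np.c_[a,np.ones(len(a))]@R.T
def at_z(n,uv,z):
    p,d=ray(n,uv); return p+d*((z-p[2])/d[:,2])[:,None]
def cloud(n,dep):
    v,u=np.nonzero(dep>0); p,d=ray(n,np.c_[u,v]); return np.c_[u,v],p+d*dep[v,u][:,None]
def proj(n,P):
    K,D,p,R=cal(n); return cv2.projectPoints((np.array(P,float).reshape(-1,3)-p)@R,np.zeros(3),np.zeros(3),K,D)[0].reshape(-1,2)
E
python3 - <<'E'
from h import *
np.set_printoptions(precision=4,suppress=True)
for n in("scene","top"):
    im,d=eyes.read_camera(n); cv2.imwrite(f"pics/{n}0.png",im); np.save(f"{n}0.npy",d)
    print(n,cal(n)[2],cal(n)[3].tolist(),cal(n)[0][0,0])
    for t in("gauge","bar_center","cap_grip","thimble_mid","battery","reel","tweezers","spindle","stop_block"):
        print(t,[(np.round(r["rect"],1).tolist(),round(r["score"],2)) for r in spot_in(n,t)[:2]])
print(bot.read_state())
E
```

```text
scene [-0.2852  0.6143  0.5873] [[-0.5385918314373276, -0.3667387950555101, 0.7585654192686466], [-0.8425663769262306, 0.23351046036733702, -0.4853398452346964], [0.0008599897616367036, -0.900541793089175, -0.43476860433723025]] 533.3019852495004
gauge [([307.8, 257.9, 37.8, 89.3], 0.58)]
bar_center [([315.5, 285.1, 21.2, 31.1], 0.81)]
cap_grip [([308.8, 258.9, 42.2, 92.6], 0.95)]
thimble_mid []
battery [([262.9, 327.5, 28.8, 21.4], 0.86)]
reel [([389.7, 262.3, 20.0, 21.8], 0.75)]
tweezers [([244.4, 356.8, 32.5, 17.0], 0.45)]
spindle [([310.2, 264.6, 5.2, 13.2], 0.61)]
stop_block [([305.2, 269.7, 16.5, 5.2], 0.61)]
top [0.4084 0.1043 0.955 ] [[0.01873788823469147, -0.9930096754227258, 0.11653615774238249], [-0.9995015734380377, -0.015642332648262425, 0.02742119844588204], [-0.025406618023490722, -0.11699188837767488, -0.9928078373051021]] 523.0081483133123
gauge [([328.6, 217.1, 49.3, 71.4], 0.72), ([322.3, 238.6, 24.2, 43.0], 0.36)]
bar_center [([322.5, 240.9, 24.4, 42.7], 0.67)]
cap_grip [([329.6, 217.4, 44.5, 75.1], 0.68)]
thimble_mid [([330.1, 217.6, 44.3, 76.2], 0.81)]
battery [([247.7, 260.7, 20.8, 31.8], 0.92), ([331.3, 217.8, 44.0, 72.5], 0.21)]
reel []
tweezers []
spindle []
stop_block []
{'time': 1.0, 'q': array([ 1.3001,  0.2639,  1.604 ,  0.    ,  1.2737, -0.0369]), 'joint_vel': array([ 0.0005, -0.0011,  0.0005, -0.0023,  0.0001, -0.0012]), 'joint_torque': array([  0.0006, -51.5081, -36.7739,   0.    ,   0.0009,  -0.    ]), 'tool_pos': array([0.1564, 0.6566, 0.2195]), 'tcp_rot': array([-0.3664, -3.1201, -0.    ]), 'wrist_force': array([-0.1635, -0.3626, -0.3292]), 'torque': array([-0.0148,  0.0049,  0.0114]), 'grip_force': 0.0, 'width': 1.0051503088996108}
```

Run:
```python
import cv2,numpy as np
a=cv2.imread("pics/scene0.png")[190:390,190:420]; b=cv2.imread("pics/top0.png")[140:320,220:450]
a=cv2.resize(a,(400,348),interpolation=3); b=cv2.resize(b,(400,313),interpolation=3)
cv2.imwrite("pics/z0.png",cv2.resize(cv2.imread("pics/scene0.png")[210:310,260:400],(784,560),interpolation=3))
cv2.imwrite("pics/z1.png",cv2.resize(cv2.imread("pics/top0.png")[160:310,220:420],(800,600),interpolation=3))
```

```text
(no output)
```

View pics/z0.png

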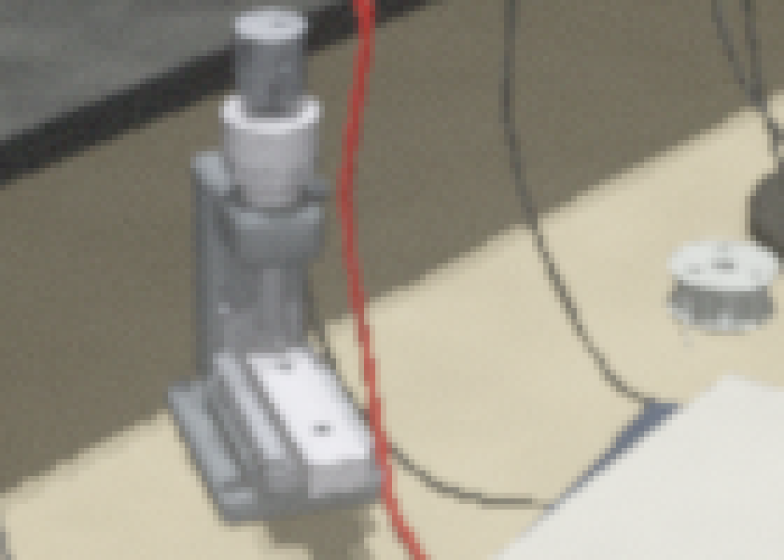

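View pics/z1.png

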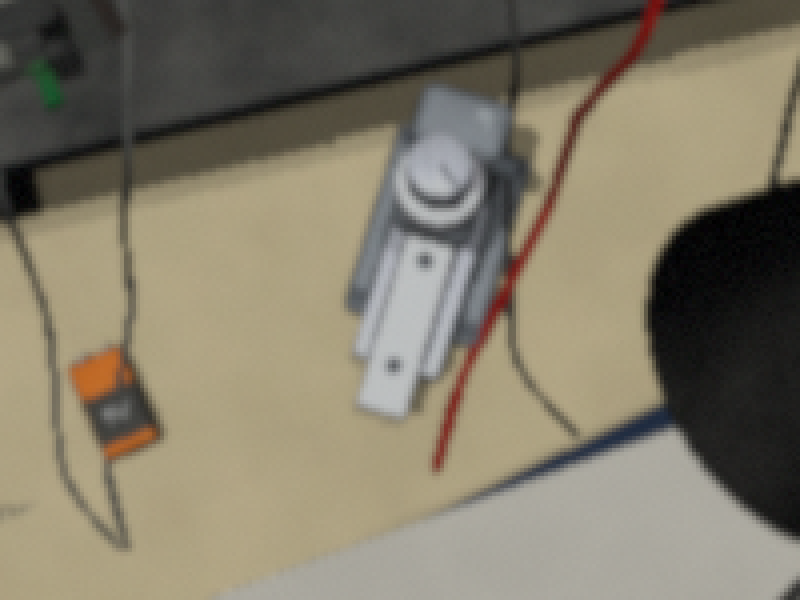

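View pics/scene0.png

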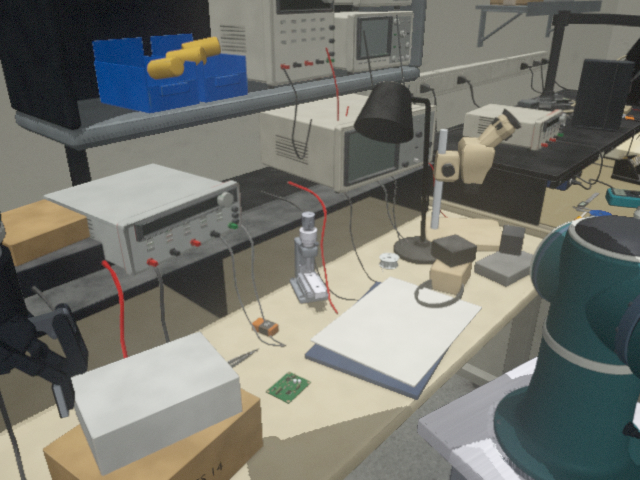

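The gauge shows in both views (cap top near (329,201) in top; bar front end near (315,263)). A shelf is behind it, a red lead to its right, and the lamp farther right. Next I'll measure from depth.

Run:
```python
from h import *
np.set_printoptions(precision=4,suppress=True)
c=lambda x,y:(220+(x+.5)/4-.5,160+(y+.5)/4-.5)
print("cap top",at_z("top",[c(437,165)],.18))
print("bar hole far,near / front corners",at_z("top",[c(425,260),c(394,365),c(357,408),c(408,418)],.05))
d=np.load("top0.npy"); uv,P=cloud("top",d)
G=(abs(P[:,0]-.6)<.25)&(abs(P[:,1]-.08)<.2)
for lo,hi in((.045,.055),(.105,.115),(.14,.15),(.172,.19)):
    m=G&(P[:,2]>lo)&(P[:,2]<hi); print(lo,m.sum(),P[m].mean(0) if m.any() else "",P[m].min(0),P[m].max(0))
m=G&(P[:,2]>.172)&(P[:,2]<.19)&(uv[:,0]>310)&(uv[:,0]<350)&(uv[:,1]<225)
print("cap",m.sum(),np.median(P[m],0),P[m].min(0),P[m].max(0))
m=G&(P[:,2]>.046)&(P[:,2]<.056)&(uv[:,0]>305)&(uv[:,0]<340)&(uv[:,1]>200)&(uv[:,1]<270)
q=P[m]; r=cv2.minAreaRect(q[:,:2].astype(np.float32)); print("bar",m.sum(),np.median(q,0),r)
ds=np.load("scene0.npy"); uvs,S=cloud("scene",ds)
m=(uvs[:,0]>300)&(uvs[:,0]<316)&(uvs[:,1]>211)&(uvs[:,1]<218); print("scene cap",S[m].mean(0),S[m].min(0),S[m].max(0))
# obstacles height map near (both cams): max z on 4cm grid
A=np.r_[P,S]; A=A[(A[:,2]<.9)]
print("cols y:",np.arange(.36,-.4,-.04))
for x in np.arange(.88,.3,-.04):
    print("%.2f"%x,[int(100*A[k,2].max()) if (k:=(abs(A[:,0]-x)<.02)&(abs(A[:,1]-y)<.02)).any() else -9 for y in np.arange(.36,-.4,-.04)])
```

```text
cap top [[0.5573 0.1036 0.18  ]]
bar hole far,near / front corners [[0.5401 0.108  0.05  ]
 [0.4938 0.1208 0.05  ]
 [0.4748 0.1365 0.05  ]
 [0.4709 0.1143 0.05  ]]
0.045 609 [0.5151 0.1141 0.0495] [ 0.4221 -0.12    0.0451] [0.6109 0.2769 0.055 ]
0.105 426 [0.5842 0.0921 0.1104] [ 0.5394 -0.0575  0.1051] [0.6315 0.2769 0.1149]
0.14 14513 [0.7008 0.1136 0.1486] [ 0.5409 -0.1198  0.14  ] [0.8487 0.2797 0.15  ]
0.172 1055 [0.6548 0.0328 0.1821] [ 0.5455 -0.12    0.172 ] [0.8361 0.2799 0.19  ]
cap 224 [0.5574 0.1032 0.1793] [0.5455 0.0913 0.1723] [0.5698 0.1155 0.1824]
bar 556 [0.5113 0.1162 0.0495] ((0.5119950771331787, 0.11613117158412933), (0.02206810936331749, 0.07815510779619217), 74.50765228271484)
scene cap [0.5726 0.0919 0.1696] [0.5416 0.0432 0.1376] [0.6353 0.1165 0.1806]
cols y: [ 0.36  0.32  0.28  0.24  0.2   0.16  0.12  0.08  0.04  0.   -0.04 -0.08
 -0.12 -0.16 -0.2  -0.24 -0.28 -0.32 -0.36]
0.88 [56, 56, 56, 56, 50, -9, 56, 39, 39, 30, 30, 30, 30, 56, 55, 39, 39, 39, 54]
0.84 [50, 50, 50, 50, 45, 45, 56, 39, 39, 30, 39, 39, 39, 56, 56, 56, 56, 56, 56]
0.80 [50, 46, 46, 15, 1
[... 236 characters left out ...]
47, 48, 43, 39, 38, 17, 39, 17, 31, 31, 31, 31, 31, 31, 31, 26, 22]
0.64 [46, 43, 38, 25, 15, 15, 15, 16, 15, 16, 31, 31, 30, 0, 11, 1, 2, 27, 24]
0.60 [25, 25, 25, 25, 15, 15, 15, 15, 15, 0, 8, 0, 2, 1, 37, 37, 21, 27, 25]
0.56 [25, 25, 25, 25, 15, 14, 18, 18, 4, 0, 3, 2, 39, 38, 38, 20, 2, 25, 26]
0.52 [25, 14, 12, 7, 0, 3, 17, 14, 38, 43, 43, 40, 39, 38, 2, 2, 2, 2, 26]
0.48 [0, 0, 3, 2, 0, 3, 5, 1, 40, 43, 43, 41, 0, 9, 9, 0, 0, 0, 2]
0.44 [1, 1, 1, 2, 0, 0, 1, 2, 40, 42, 43, 1, 5, 9, 9, 9, 3, 8, 8]
0.40 [1, 1, 0, 0, 1, 1, 2, 2, 2, 38, 37, 3, 5, 9, 10, 4, 3, 7, 8]
0.36 [0, 0, 0, 1, 1, 2, 2, 1, 2, 2, 3, 2, 3, 5, 0, 2, 3, 3, 3]
0.32 [0, 0, 1, 1, 1, 2, 2, 2, 2, 2, 2, 3, 2, 1, 0, 0, 3, 2, 0]
```

Run:
```python
from h import *
np.set_printoptions(precision=3,suppress=True)
im=cv2.imread("pics/top0.png").astype(int)
uv,P=cloud("top",np.load("top0.npy")); uvs,S=cloud("scene",np.load("scene0.npy"))
# shade: top points z .28-.46 near
for nm,Q in(("top",P),("scene",S)):
  for lo in np.arange(.16,.48,.04):
    m=(Q[:,2]>lo)&(Q[:,2]<lo+.04)&(Q[:,0]>.36)&(Q[:,0]<.6)&(Q[:,1]>-.15)&(Q[:,1]<.09)
    if m.sum()>3: print(nm,"%.2f"%lo,m.sum(),Q[m].min(0),Q[m].max(0))
for nm,U,Q,I in(("top",uv,P,im),("scene",uvs,S,cv2.imread("pics/scene0.png").astype(int))):
  c=I[U[:,1],U[:,0]]; m=(c[:,2]>c[:,1]+70)&(c[:,2]>c[:,0]+70)&(Q[:,0]<.75)&(Q[:,0]>.35)&(abs(Q[:,1]-.08)<.12)
  q=Q[m]; print(nm,"red",q[np.argsort(q[:,0])][::max(1,len(q)//14)])
# shelf edge
m=(P[:,2]>.14)&(P[:,2]<.16)
for y in (.0,.05,.1,.15,.2):
  k=m&(abs(P[:,1]-y)<.01)&(P[:,0]>.58); print("shelf edge y",y,np.sort(P[k,0])[:3])
```

```text
top 0.32 27 [ 0.415 -0.041  0.35 ] [0.515 0.036 0.359]
top 0.36 3550 [ 0.413 -0.15   0.36 ] [0.559 0.045 0.4  ]
top 0.40 5851 [ 0.436 -0.092  0.4  ] [0.525 0.024 0.439]
scene 0.28 10 [ 0.477 -0.045  0.319] [ 0.506 -0.027  0.32 ]
scene 0.32 1014 [ 0.415 -0.058  0.32 ] [0.519 0.035 0.36 ]
scene 0.36 931 [ 0.41 -0.15  0.36] [0.548 0.046 0.4  ]
scene 0.40 933 [ 0.433 -0.064  0.4  ] [0.506 0.026 0.437]
top red [[0.455 0.101 0.004]
 [0.514 0.08  0.01 ]
 [0.541 0.066 0.018]
 [0.621 0.023 0.151]
 [0.631 0.019 0.156]
 [0.643 0.016 0.158]
 [0.656 0.013 0.164]
 [0.667 0.014 0.165]
 [0.676 0.014 0.167]
 [0.695 0.014 0.168]
 [0.705 0.011 0.171]
 [0.715 0.014 0.168]
 [0.72  0.014 0.168]
 [0.732 0.017 0.168]
 [0.743 0.014 0.168]]
scene red [[ 0.453  0.102  0.006]
 [ 0.494  0.088  0.005]
 [ 0.528  0.074  0.013]
 [ 0.553  0.06   0.021]
 [ 0.577  0.049  0.041]
 [ 0.587  0.048  0.071]
 [ 0.598  0.041  0.084]
 [ 0.602  0.036  0.12 ]
 [ 0.607  0.028  0.13 ]
 [ 0.615  0.025  0.143]
 [ 0.626  0.013  0.136]
 [ 0.644  0.014  0.159]
 [ 0.668  0.012  0.166]
 [ 0.7   -0.013  0.148]
 [ 0.725  0.015  0.168]]
shelf edge y 0.0 [0.631 0.631 0.631]
shelf edge y 0.05 [0.617 0.618 0.618]
shelf edge y 0.1 [0.604 0.604 0.604]
shelf edge y 0.15 [0.591 0.591 0.591]
shelf edge y 0.2 [0.58 0.58 0.58]
```

Run:
```python
from h import *
A=np.r_[cloud("top",np.load("top0.npy"))[1],cloud("scene",np.load("scene0.npy"))[1]]
ys=np.arange(.84,.1,-.06); print(ys.round(2))
for x in np.arange(.66,-.1,-.06):
    print("%.2f"%x,[int(100*A[k,2].max()) if (k:=(abs(A[:,0]-x)<.03)&(abs(A[:,1]-y)<.03)&(A[:,2]<.9)).any() else -9 for y in ys])
```

```text
[0.84 0.78 0.72 0.66 0.6  0.54 0.48 0.42 0.36 0.3  0.24 0.18 0.12]
0.66 [-9, -9, -9, 0, 24, 57, 57, 39, 46, 47, 46, 39, 16]
0.60 [-9, -9, -9, 0, 24, 57, 57, 39, 37, 25, 25, 15, 15]
0.54 [-9, -9, 0, 0, 24, 20, 25, 25, 25, 25, 25, 0, 18]
0.48 [-9, -9, 0, 0, 16, 15, 16, 18, 0, 4, 3, 0, 5]
0.42 [-9, -9, 0, 9, 7, 3, 4, 1, 1, 1, 1, 1, 2]
0.36 [-9, -9, 0, 1, 1, 9, 15, 15, 0, 0, 1, 1, 2]
0.30 [-9, -9, 0, 9, 15, 15, 15, 15, 0, 1, 1, 2, 2]
0.24 [-9, -9, 0, 9, 15, 15, 15, 15, 9, 0, 0, 1, 2]
0.18 [-9, -9, -9, 0, 43, 15, 15, 14, 0, 0, 0, 1, 1]
0.12 [-9, -9, -9, 39, 43, 9, 0, 0, 0, 0, 0, 0, 0]
0.06 [-9, -9, -9, 0, 0, 0, 0, -9, -9, -9, -9, 0, 1]
0.00 [-9, -9, -9, -9, -9, -9, -9, -9, -9, -75, -75, 0, 1]
-0.06 [-9, -9, -9, -9, -9, -75, -74, -74, -74, -74, -74, -75, 26]
```

carry_out --series "0 0 0.03 0; 0 0 0.03 -2.1; 0 0 0 0; 0 0 0 0" --jaw -1

```text
time: 1.5
tool_pos: [0.1563, 0.6563, 0.2787]
tcp_rot: [-0.423, -3.113, 0.001]
wrist_force: [-0.3, -1.0, -0.0]
width: 0.142
grip_force: 0.0
```

carry_out --series "0.0242 -0.0436 0 0; 0.0242 -0.0436 0 0; 0.0242 -0.0436 0 0; 0.0242 -0.0436 0 0; 0.0242 -0.0436 0 0; 0.0242 -0.0436 0 0; 0.0242 -0.0436 0 0; 0.0242 -0.0436 0 0; 0.0242 -0.0436 0 0; 0.02 -0.0436 0 0; 0.0162 -0.0436 0 0; 0.01 -0.0427 0 0; 0 0 0 0; 0 0 0 0"

```text
time: 3.25
tool_pos: [0.4197, 0.1345, 0.2783]
tcp_rot: [-0.424, -3.111, 0.0]
wrist_force: [-0.5, 0.6, 0.0]
width: 0.001
grip_force: 0.0
```

carry_out --series "0.01 0 -0.05 0; 0.01 0 -0.05 0; 0 0 -0.05 0; 0 0 -0.04 0; 0 0 -0.025 0; 0 0 -0.014 0; 0 0 0 0; 0 0 0 0"

```text
time: 4.25
tool_pos: [0.4414, 0.135, 0.0516]
tcp_rot: [0.422, 3.111, 0.001]
wrist_force: [0.6, -0.3, 0.9]
width: 0.001
grip_force: 0.0
```

Run:
```python
from h import *
np.set_printoptions(precision=3,suppress=True)
ims=[]
for n in("scene","top"):
    im,d=eyes.read_camera(n)
    u,v=proj(n,[.47,.12,.05])[0].astype(int); ims.append(cv2.resize(im[v-50:v+50,u-65:u+65],(390,300),interpolation=3))
cv2.imwrite("pics/p1.png",np.hstack(ims)); s=bot.read_state(); print(s["q"],s["tool_pos"],s["wrist_force"],s["torque"],s["joint_torque"])
```

```text
[ 0.242  0.033  2.207  0.     0.899 -1.058] [0.442 0.135 0.052] [ 0.632 -0.124  0.624] [ 0.009 -0.013 -0.032] [  0.09  -31.66  -29.889   0.005   0.006   0.001]
```

View pics/p1.png

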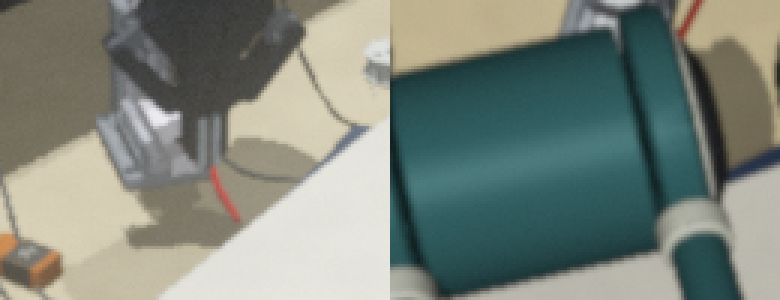

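The fingers stand shut in front of the bar end, with the lamp clear of the arm. Now pushing along the gauge x axis.

carry_out --series "0.0048 -0.0013 -0.003 0; 0.0048 -0.0013 0 0; 0.0048 -0.0013 0 0; 0.0029 -0.0008 0 0; 0.0019 -0.0005 0 0; 0.0019 -0.0005 0 0; 0.0019 -0.0005 0 0; 0.0019 -0.0005 0 0; 0 0 0 0; 0 0 0 0"

```text
time: 5.6
tool_pos: [0.4652, 0.1276, 0.0475]
tcp_rot: [-0.423, -3.113, 0.0]
wrist_force: [-0.3, 0.1, 0.0]
width: 0.001
grip_force: 0.0
```

carry_out --series "0.001 -0.0003 0 0; 0.001 -0.0003 0 0; 0.001 -0.0003 0 0; 0.001 -0.0003 0 0; 0.001 -0.0003 0 0; 0 0 0 0; 0 0 0 0"

```text
time: 6.48
tool_pos: [0.4703, 0.1261, 0.0475]
tcp_rot: [-0.424, -3.113, 0.0]
wrist_force: [0.2, -0.6, 0.8]
width: -0.0
grip_force: 0.0
```

carry_out --series "0.0005 -0.0001 0 0; 0.0005 -0.0001 0 0; 0.0005 -0.0002 0 0; 0.0005 -0.0001 0 0; 0 0 0 0"

```text
time: 7.1
tool_pos: [0.4723, 0.1256, 0.0475]
tcp_rot: [0.424, 3.113, -0.0]
wrist_force: [-0.6, -0.2, -0.0]
width: -0.002
grip_force: 0.0
```

carry_out --series "0.0005 -0.0001 0 0; 0.0005 -0.0001 0 0; 0 0 0 0"

```text
time: 7.48
tool_pos: [0.4733, 0.1254, 0.0475]
tcp_rot: [0.424, 3.113, -0.0]
wrist_force: [-0.2, -0.6, -0.3]
width: -0.001
grip_force: 0.0
```

carry_out --series "0.0005 -0.0001 0 0; 0.0005 -0.0002 0 0; 0 0 0 0"

```text
time: 7.85
tool_pos: [0.4743, 0.1251, 0.0475]
tcp_rot: [0.424, 3.113, -0.0]
wrist_force: [-0.4, 0.6, -0.7]
width: 0.002
grip_force: 0.0
```

carry_out --series "0.0005 -0.0001 0 0; 0 0 0 0"

```text
time: 8.1
tool_pos: [0.4748, 0.125, 0.0475]
tcp_rot: [0.424, 3.113, 0.0]
wrist_force: [-0.2, 0.3, 0.9]
width: 0.003
grip_force: 0.0
```

carry_out --series "0.0005 -0.0001 0 0; 0 0 0 0"

```text
time: 8.35
tool_pos: [0.4753, 0.1249, 0.0475]
tcp_rot: [0.424, 3.113, 0.0]
wrist_force: [0.9, -0.4, 0.5]
width: -0.002
grip_force: 0.0
```

carry_out --series "0.0005 -0.0001 0 0; 0 0 0 0"

```text
time: 8.6
tool_pos: [0.4758, 0.1248, 0.0475]
tcp_rot: [0.424, 3.113, 0.0]
wrist_force: [0.1, -0.8, 0.2]
width: -0.004
grip_force: 0.0
```

carry_out --series "0.0005 -0.0002 0 0; 0 0 0 0"

```text
time: 8.85
tool_pos: [0.4763, 0.1246, 0.0475]
tcp_rot: [0.424, 3.113, 0.0]
wrist_force: [-0.5, -0.4, 0.3]
width: 0.001
grip_force: 0.0
```

Run:
```python
from h import *
im,d=eyes.read_camera("scene"); print(bot.read_state()["wrist_force"],bot.read_state()["tool_pos"])
u,v=proj("scene",[.5,.12,.06])[0].astype(int)
cv2.imwrite("pics/p2.png",cv2.resize(im[v-35:v+35,u-45:u+45],(720,560),interpolation=3))
```

```text
[-0.39272616  0.15058815 -0.05402814] [0.47632328 0.12461372 0.04749566]
```

View pics/p2.png

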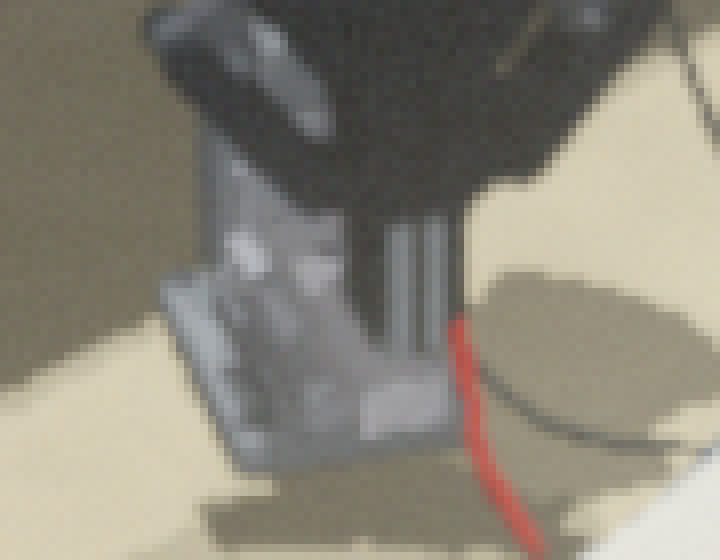

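Run:
```python
from h import *
np.set_printoptions(precision=0,suppress=True)
ex=np.array([.9636,-.2672,0]);ey=np.array([.2672,.9636,0]);o=np.array([.5572,.1034,0])
u,v=proj("scene",[.5,.12,.06])[0].astype(int)
f=lambda P,c,s:(proj("scene",P)-c)*s
g=lambda x,y,z:o+ex*x/1e3+ey*y/1e3+[0,0,z/1e3]
for nm,x in(("bar start",-87),("bar home",-76)):
    P=[g(x,y,z) for y in(-11,11) for z in(50,36)]; print(nm,f(P,(u-45,v-35),8).tolist(),"z0:",f(P,(260,210),5.6).tolist())
print("bed front face 36/0",f([g(-66,y,z) for y in(-20,20) for z in(36,15)],(u-45,v-35),8).tolist())
t=np.array([.4763,.1246,.0335]); print("tip front corners",f([t-ex*.011+ey*k for k in(-.014,0,.014)],(u-45,v-35),8).tolist())
```

```text
bar start [[441.90334255828657, 368.7767668081947], [441.56024896744384, 417.6214649799326], [356.1702334205611, 382.2575767621229], [356.3276863963206, 431.29325606820066]] z0: [[365.3323397908006, 448.54373676573624], [365.0921742772107, 482.7350254859528], [305.3191633943927, 457.980303733486], [305.4293804774244, 492.30527924774043]]
bar home [[428.4210352948021, 347.0579964546623], [428.1589713150024, 395.5960475208717], [343.38274343097964, 360.2969234190705], [343.6129278265553, 409.0239590396577]] z0: [[355.89472470636144, 433.3405975182636], [355.7112799205017, 467.31723326461014], [296.36792040168575, 442.6078463933493], [296.52904947858866, 476.71677132776034]]
bed front face 36/0 [[450.2542662717642, 370.54265245784654], [449.6825220120072, 441.7920433039085], [297.6504895913399, 394.5644193966127], [298.3842828968882, 466.30592970275666]]
tip front corners [[467.11529102264285, 439.1982889561982], [412.8518498458693, 447.99596432505405], [358.20306710636805, 456.8520418145649]]
```

Run:
```python
from h import *
np.set_printoptions(precision=1,suppress=True)
ex=np.array([.9636,-.2672,0]);ey=np.array([.2672,.9636,0]);o=np.array([.5572,.1034,0])
im,d=eyes.read_camera("scene"); u,v=proj("scene",[.5,.12,.06])[0].astype(int)
for cx in(380,410,440):
  for cy in range(240,470,24):
    a,b=int(u-45+cx/8),int(v-35+cy/8); z=d[b,a]
    p,r=ray("scene",[(a,b)]); P=p+r[0]*z-o; print(cx,cy,im[b,a],np.array([P@ex,P@ey,P[2]])*1e3)
```

```text
380 240 [70 73 75] [-89.7   6.7  90.4]
380 264 [73 77 77] [-90.3   6.9  84.2]
380 288 [70 76 76] [-94.    8.   79.8]
380 312 [74 81 81] [-91.2   7.2  71.4]
380 336 [ 98 102 101] [-88.3   6.3  63. ]
380 360 [138 137 136] [-78.4   3.3  50.1]
380 384 [149 146 147] [-88.7   6.5  49.7]
380 408 [161 160 159] [-87.    6.   41.8]
380 432 [137 136 136] [-86.4   5.8  34.5]
380 456 [104 114 120] [-48.3  -5.8   2.8]
410 240 [112 113 111] [-95.2   0.4  92.3]
410 264 [110 112 108] [-96.6   0.8  86.6]
410 288 [110 113 108] [-95.7   0.5  79.5]
410 312 [112 113 112] [-96.2   0.7  73.1]
410 336 [113 115 114] [-97.3   1.   67.1]
410 360 [137 136 138] [-76.2  -5.6  47.3]
410 384 [161 158 160] [-88.4  -1.8  48.1]
410 408 [160 158 159] [-87.5  -2.1  40.6]
410 432 [119 121 120] [-47.1 -14.8   7.7]
410 456 [103 121 126] [-45.4 -15.3  -0.6]
440 240 [113 113 113] [-88.2  -9.9  87. ]
440 264 [110 112 109] [-92.8  -8.5  83. ]
440 288 [112 114 112] [-90.4  -9.3  74.9]
440 312 [113 114 111] [-92.3  -8.7  69.4]
440 336 [111 112 121] [-12.1 -34.6  13.5]
440 360 [129 129 132] [-64.5 -17.7  38.6]
440 384 [148 146 147] [-66.2 -17.2  32.7]
440 408 [147 145 145] [-67.  -17.   26.1]
440 432 [115 116 114] [-46.  -23.8   5.5]
440 456 [112 131 135] [-46.4 -23.8  -1.6]
```

The bar hasn't moved (end face still at gauge x ≈ -87): the shut fingertips are about 60 mm up and passed over the bar. I'll back off and measure where the tips really are.

carry_out --series "0 0 0.005 0; -0.02 0.0055 0 0; -0.02 0.0055 0 0; 0 0 -0.005 0; 0 0 0 0; 0 0 0 0"

```text
time: 9.7
tool_pos: [0.4367, 0.1357, 0.0476]
tcp_rot: [0.423, 3.112, 0.0]
wrist_force: [0.1, 0.1, 0.1]
width: -0.001
grip_force: 0.0
```

```bash
cat >> h.py <<'E'
ex=np.array([.9636,-.2672,0]);ey=np.array([.2672,.9636,0]);o=np.array([.5572,.1034,0])
def G(P): P=P-o; return np.c_[P@ex,P@ey,P[:,2]]*1e3
E
python3 - <<'E'
from h import *
np.set_printoptions(precision=1,suppress=True)
im,d=eyes.read_camera("scene"); s=bot.read_state(); t=G(np.array([s["tool_pos"]]))[0]; print("tcp",t,s["wrist_force"],s["q"])
uv,P=cloud("scene",d); g=G(P)
m=(g[:,0]<t[0]+25)&(g[:,0]>t[0]-25)&(abs(g[:,1])<40)&(g[:,2]>12)
for z in range(12,120,6):
    k=m&(g[:,2]>=z)&(g[:,2]<z+6)
    if k.any(): print(z,k.sum(),g[k].min(0),g[k].max(0))
u,v=proj("scene",s["tool_pos"])[0].astype(int)
cv2.imwrite("pics/p3.png",cv2.resize(im[v-45:v+30,u-50:u+50],(800,600),interpolation=3)); print(proj("scene",[s["tool_pos"],s["tool_pos"]-[0,0,.014]])*8-np.array([u-50,v-45])*8)
E
```

```text
tcp [-124.6   -1.1   47.7] [ 0.7 -0.6 -0.5] [ 0.2  0.   2.2 -0.   0.9 -1.1]
12 90 [-149.5  -39.7   12.5] [-121.2   -1.2   18. ]
54 4 [-133.4   -7.8   59.2] [-132.4    6.3   60. ]
60 21 [-138.   -10.6   60.5] [-126.8    9.4   65.9]
66 38 [-139.1  -13.2   66.2] [-121.3   12.9   71.9]
72 44 [-138.3  -14.4   72.3] [-119.6   13.6   77.9]
78 42 [-139.1  -14.    78.1] [-121.2   13.7   84. ]
84 50 [-140.2  -14.3   84. ] [-120.6   13.5   90. ]
90 39 [-138.8  -13.7   90.2] [-121.4   13.1   96. ]
96 40 [-139.7  -20.5   96. ] [-128.4   17.5  101.9]
102 89 [-141.4  -31.4  102.1] [-117.1   29.8  108. ]
108 119 [-141.4  -36.5  108.2] [-109.7   35.1  113.9]
114 139 [-140.7  -39.3  114. ] [-113.1   39.9  120. ]
[[402.1 365. ]
 [401.7 414.9]]
```

View pics/p3.png

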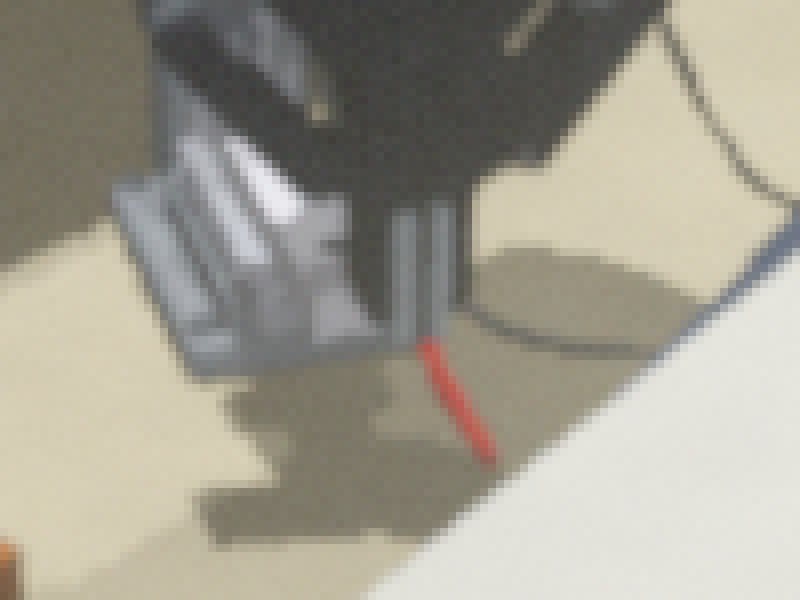

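The tips really end about 12 mm above the reported TCP height, at 60 mm. I'll lower by 22 mm and push again, checking with the camera.

carry_out --series "0 0 -0.012 0; 0 0 -0.01 0; 0.0096 -0.0024 0 0; 0.0096 -0.0024 0 0; 0.0048 -0.0013 0 0; 0.0029 -0.0008 0 0; 0.0019 -0.0005 0 0; 0.0019 -0.0005 0 0; 0 0 0 0; 0 0 0 0"

```text
time: 11.0
tool_pos: [0.4669, 0.1277, 0.0255]
tcp_rot: [0.423, 3.113, -0.0]
wrist_force: [0.9, -0.1, -0.4]
width: -0.004
grip_force: 0.0
```

```bash
cat >> h.py <<'E'
def look():
    im,d=eyes.read_camera("scene"); s=bot.read_state(); t=G(np.array([s["tool_pos"]]))[0]
    print("tcp",t.round(1),s["wrist_force"].round(1),s["torque"].round(3),s["q"].round(2))
    g=G(cloud("scene",d)[1])
    m=(g[:,0]<t[0]+25)&(g[:,0]>t[0]-25)&(abs(g[:,1])<40)
    for z in range(26,70,4):
        k=m&(g[:,2]>=z)&(g[:,2]<z+4)
        if k.any(): print(z,k.sum(),g[k].min(0).round(1),g[k].max(0).round(1))
    return im
E
python3 -c "
from h import *
look()"
```

```text
tcp [-93.5  -0.7  25.5] [-0.7 -0.3  0.4] [ 0.035  0.003 -0.026] [ 0.22  0.12  2.18 -0.    0.85 -1.08]
26 2 [-68.7   8.8  27. ] [-68.7  15.   28.1]
34 4 [-102.8   -5.5   36.6] [-69.3  21.4  38. ]
38 15 [-105.6   -6.    38. ] [-69.8  11.9  41.5]
42 23 [-106.   -11.4   42.3] [-71.9  20.   45.9]
46 30 [-108.4  -12.3   46.1] [-69.3  14.   49.7]
50 27 [-107.4  -12.6   50.3] [-90.6  14.   53.6]
54 28 [-105.9  -13.5   54.2] [-87.   13.3  58. ]
58 29 [-107.5  -12.5   58.1] [-89.4  14.   61.8]
62 23 [-107.6  -12.1   62.3] [-90.   13.8  66. ]
66 30 [-106.4  -11.9   66. ] [-90.1  13.7  69.9]
```

carry_out --series "0.001 -0.0003 0 0; 0.001 -0.0003 0 0; 0.001 -0.0003 0 0; 0.001 -0.0002 0 0; 0.001 -0.0003 0 0; 0.001 -0.0003 0 0; 0 0 0 0"

```text
time: 11.92
tool_pos: [0.4723, 0.1262, 0.0253]
tcp_rot: [-0.424, -3.112, 0.0]
wrist_force: [-2.9, 1.6, 1.7]
width: 0.001
grip_force: 1.6
```

carry_out --series "0.0005 -0.0001 0 0; 0.0005 -0.0002 0 0; 0.0005 -0.0001 0 0; 0.0005 -0.0001 0 0; 0 0 0 0"

```text
time: 12.55
tool_pos: [0.4724, 0.126, 0.0251]
tcp_rot: [-0.424, -3.108, 0.0]
wrist_force: [-8.8, 3.4, 7.4]
width: 0.001
grip_force: 4.7
```

carry_out --series "0.0005 -0.0001 0 0; 0.0005 -0.0002 0 0; 0 0 0 0"

```text
time: 12.92
tool_pos: [0.4723, 0.1259, 0.025]
tcp_rot: [-0.424, -3.106, 0.0]
wrist_force: [-10.8, 4.9, 9.3]
width: -0.003
grip_force: 6.1
```

carry_out --series "0.0005 -0.0001 0 0; 0 0 0 0"

```text
time: 13.18
tool_pos: [0.4723, 0.1259, 0.0249]
tcp_rot: [-0.424, -3.105, 0.0]
wrist_force: [-11.8, 6.0, 10.0]
width: -0.002
grip_force: 6.7
```

```bash
python3 -c "
from h import *
look()"
```

```text
tcp [-87.8  -1.   24.9] [-12.1   6.3  10. ] [ 0.821  1.918 -0.012] [ 0.21  0.13  2.16  0.    0.86 -1.09]
26 11 [-68.6   6.4  26.8] [-63.3  20.5  29.9]
30 12 [-68.8  10.   30.5] [-63.7  20.4  33.9]
34 12 [-93.1   5.8  34.3] [-63.3  21.2  37.8]
38 25 [-99.8  -7.4  38.1] [-63.5  19.7  41.6]
42 25 [-101.1  -12.4   42.2] [-63.1  11.7  45.7]
46 30 [-101.4  -12.9   46.2] [-63.9  13.1  49.7]
50 29 [-100.7  -12.4   50. ] [-79.9  13.1  54. ]
54 22 [-101.   -12.2   54.1] [-84.   13.4  57.5]
58 28 [-101.6  -13.9   58.1] [-82.2  13.4  61.7]
62 32 [-100.9  -14.3   62.2] [-80.7  13.4  65.9]
66 28 [-100.2  -14.2   66. ] [-84.3  13.2  69.9]
```

carry_out --series "-0.002 0.0006 0 0; -0.01 0.0028 0 0; -0.02 0.0055 0 0; -0.02 0.0055 0 0; -0.02 0.006 0.03 0; 0 0 0.06 0; 0 0 0.06 0; 0 0 0.05 0; -0.03 0.06 0 0; -0.02 0.06 0 0; 0 0.06 0 0; 0 0 0 0; 0 0 0 0"

```text
time: 14.85
tool_pos: [0.3556, 0.3202, 0.2249]
tcp_rot: [-0.421, -3.113, 0.002]
wrist_force: [-0.3, -0.4, 0.1]
width: -0.003
grip_force: 0.0
```

Run:
```python
from h import *
np.set_printoptions(precision=1,suppress=True)
for n in("scene","top"):
    im,d=eyes.read_camera(n); cv2.imwrite(f"pics/{n}1.png",im); uv,P=cloud(n,d); g=G(P)
    m=(abs(g[:,1])<8)&(abs(g[:,2]-49)<4)&(g[:,0]<-20)&(g[:,0]>-110); print(n,"bar top",m.sum(),np.sort(g[m,0])[:8],np.sort(g[m,0])[-5:],np.median(g[m,2]))
    d0=np.load(n+"0.npy"); g=G(cloud(n,d0)[1]); m=(abs(g[:,1])<8)&(abs(g[:,2]-49)<4)&(g[:,0]<-20)&(g[:,0]>-110); print(" before",np.sort(g[m,0])[:8])
    u,v=proj(n,o+ex*-.05+[0,0,.05])[0].astype(int); cv2.imwrite(f"pics/c_{n}.png",cv2.resize(im[v-30:v+30,u-40:u+40],(400,300),interpolation=3))
    print(n,[ (r["rect"],r["score"]) for r in spot_in(n,"bar_center")[:1]])
cv2.imwrite("pics/p4.png",np.hstack([cv2.imread("pics/c_scene.png"),cv2.imread("pics/c_top.png")]))
```

```text
scene bar top 128 [-79.9 -79.2 -79.1 -78.6 -78.6 -78.4 -77.9 -77.8] [-22.1 -21.9 -20.5 -20.3 -20.2] 49.0839109485473
 before [-90.8 -90.6 -90.6 -90.4 -90.  -89.8 -89.7 -89.5]
scene [([314.0, 280.4, 22.0, 31.5], 0.86)]
top bar top 284 [-74.8 -74.5 -74.2 -74.1 -73.9 -73.5 -73.5 -73.4] [-20.6 -20.2 -20.2 -20.1 -20. ] 49.429800475619345
 before [-86.  -86.  -85.8 -85.7 -85.5 -85.2 -85.1 -84.9]
top [([323.4, 237.8, 20.9, 38.5], 0.91)]
```

View pics/p4.png

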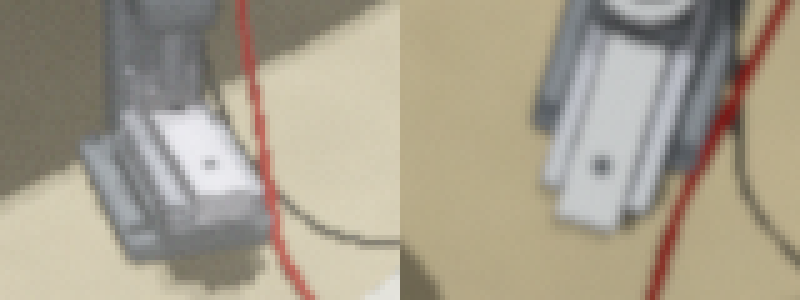

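The bar is now home: it moved 11 mm, about 10 mm stands out beyond the bed, and the push force built up against the stop. Now I'll move above the cap, turned counterclockwise for the longest clockwise stroke.

carry_out --series "0.0161 -0.0376 0 9.4; 0.0161 -0.0376 0 9.4; 0.0161 -0.0375 0 9.4; 0.0161 -0.0375 0 9.4; 0.0343 -0.0167 0 9.4; 0.0343 -0.0167 0 9.4; 0.0343 -0.0167 0 9.4; 0.0343 -0.0167 0 9.4; 0 0 0 0; 0 0 0 0" --jaw 0.06 --grip_force 40

```text
time: 16.3
tool_pos: [0.5576, 0.1029, 0.2252]
tcp_rot: [1.559, -2.726, -0.001]
wrist_force: [-0.5, -0.2, -0.2]
width: 0.532
grip_force: 0.0
```

Run:
```python
from h import *
np.set_printoptions(precision=1,suppress=True)
for n in ("scene",):
    im,d=eyes.read_camera(n); s=bot.read_state(); print(s["tool_pos"]*1e3,s["q"],s["tcp_rot"],s["width"],s["wrist_force"],s["torque"])
    g=(cloud(n,d)[1]-s["tool_pos"])*1e3
    m=(abs(g[:,0])<55)&(abs(g[:,1])<55)
    for z in range(-60,60,4):
        k=m&(g[:,2]>=z)&(g[:,2]<z+4)
        if k.any(): print(z,k.sum(),g[k].min(0),g[k].max(0))
    u,v=proj(n,s["tool_pos"]-[0,0,.02])[0].astype(int); cv2.imwrite("pics/p5.png",cv2.resize(im[v-45:v+45,u-60:u+60],(800,600),interpolation=3))
```

```text
[557.4 103.4 225.3] [ 0.1  0.1  1.8  0.   1.3 -2.5] [ 1.6 -2.7 -0. ] 0.5305055352660549 [-0.7  0.3  1. ] [ 0. -0.  0.]
-60 23 [-15.3  -5.9 -60. ] [  4.   12.7 -56.1]
-56 23 [-14.4  -6.3 -55.9] [  2.8  13.5 -52.1]
-52 27 [-16.1  -6.9 -51.7] [  5.2  13.1 -48.1]
-48 51 [-14.4 -10.4 -47.8] [  8.5  14.7 -44.4]
12 12 [-29.3   5.8  13.3] [-20.6  21.1  15.8]
16 16 [-31.6  -3.1  16. ] [27.2 23.9 20. ]
20 21 [-33.5  -2.7  20.1] [26.4 24.6 23.9]
24 26 [-35.   -0.1  24.3] [21.9 24.4 28. ]
28 21 [-34.    4.2  28.1] [-20.6  23.3  31.9]
32 24 [-36.2   5.9  32. ] [-18.   23.3  35.9]
36 19 [-34.9   5.8  36.4] [-18.4  24.3  40. ]
40 25 [-34.9   7.7  40.1] [-14.3  23.2  43.7]
44 23 [-35.5  -6.9  44.1] [25.2 24.4 47.9]
48 39 [-34.7 -18.2  48.1] [24.7 24.1 51.8]
52 23 [-36.1 -19.7  52.4] [24.6 25.7 55.7]
56 8 [-46.3  21.   58.4] [-37.   35.8  59.9]
```

View pics/p5.png

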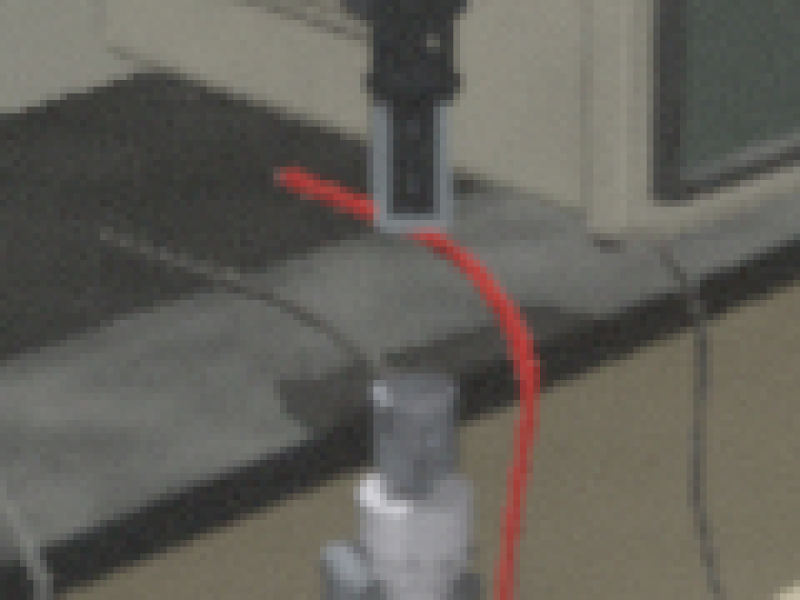

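The fingers straddle the cap, with tips about 58 mm above its top. I'll descend 81 mm and close.

carry_out --series "0 0 -0.025 0; 0 0 -0.025 0; 0 0 -0.015 0; 0 0 -0.01 0; 0 0 -0.006 0; 0 0 0 0; 0 0 0 0"

```text
time: 17.23
tool_pos: [0.559, 0.1038, 0.1453]
tcp_rot: [-1.563, 2.724, -0.001]
wrist_force: [-0.6, -0.4, 0.2]
width: 0.53
grip_force: 0.0
```

Run:
```python
from h import *
np.set_printoptions(precision=3,suppress=True)
im,d=eyes.read_camera("scene"); s=bot.read_state(); print(s["tool_pos"],s["q"],s["wrist_force"],s["torque"])
u,v=proj("scene",s["tool_pos"])[0].astype(int); cv2.imwrite("pics/p6.png",cv2.resize(im[v-30:v+30,u-40:u+40],(800,600),interpolation=3))
```

```text
[0.559 0.104 0.145] [ 0.14   0.122  1.914  0.     1.104 -2.473] [-0.007  0.813  0.554] [ 0.005 -0.037  0.022]
```

View pics/p6.png

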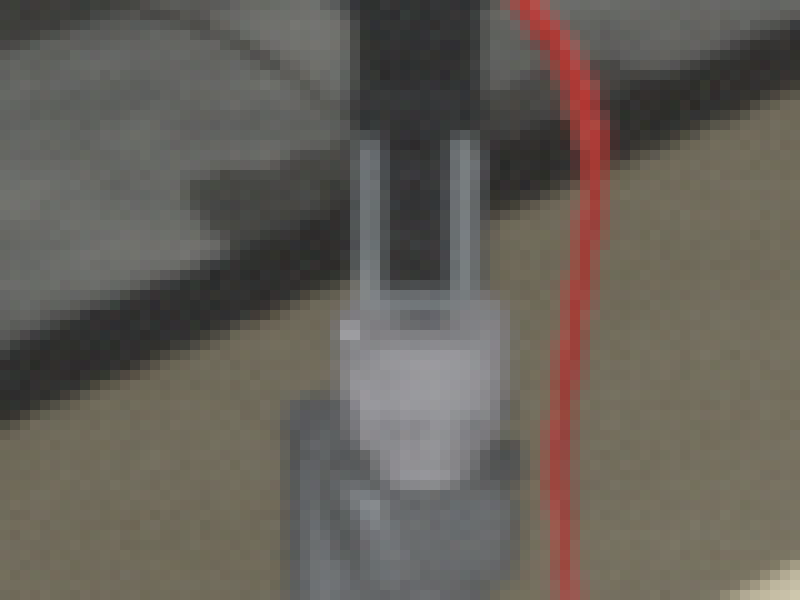

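carry_out --series "-0.0015 -0.0003 0 0; 0 0 0 0; 0 0 0 0; 0 0 0 0; 0 0 0 0; 0 0 0 0" --jaw -1 --grip_force 40

```text
time: 18.02
tool_pos: [0.5569, 0.1036, 0.1452]
tcp_rot: [-1.564, 2.724, 0.0]
wrist_force: [-2.4, 0.6, 5.9]
width: 0.271
grip_force: 39.5
```

```bash
cat > r.py <<'E'
from h import *
np.set_printoptions(precision=3,suppress=True)
s=bot.read_state(); r=cv2.Rodrigues(s["tcp_rot"])[0]; print(s["time"],s["tool_pos"],"yaw",np.degrees(np.arctan2(r[1,1],r[0,1])).round(1),"q6",s["q"][5].round(3),s["wrist_force"],s["torque"],s["width"],s["grip_force"])
E
python3 r.py
```

```text
18.025 [0.557 0.104 0.145] yaw 149.7 q6 -2.473 [-2.438  0.601  5.866] [0.083 0.448 0.032] 0.271306497248728 39.5031604450196
```

carry_out --series "0 0 0 -8; 0 0 0 -8; 0 0 0 -8; 0 0 0 -8; 0 0 0 -8"

```text
time: 18.65
tool_pos: [0.5571, 0.1033, 0.1452]
tcp_rot: [-0.53, 3.096, -0.001]
wrist_force: [-2.2, -0.1, 5.3]
width: 0.268
grip_force: 39.5
```

```bash
python3 r.py
```

```text
18.65 [0.557 0.103 0.145] yaw 109.4 q6 -1.77 [-2.176 -0.06   5.348] [-0.124  0.454 -0.008] 0.26844316029387805 39.471638202667236
```

carry_out --series "0 0 0 -8; 0 0 0 -8; 0 0 0 -8; 0 0 0 -8; 0 0 0 -8"

```text
time: 19.27
tool_pos: [0.557, 0.1029, 0.1451]
tcp_rot: [0.56, 3.091, -0.001]
wrist_force: [-2.6, -1.1, 6.0]
width: 0.269
grip_force: 39.5
```

```bash
python3 r.py
```

```text
19.275 [0.557 0.103 0.145] yaw 69.5 q6 -1.072 [-2.634 -1.148  5.971] [-0.292  0.39   0.084] 0.26860555974376066 39.54288367414847
```

carry_out --series "0 0 0 -6; 0 0 0 -6; 0 0 0 -6"

```text
time: 19.65
tool_pos: [0.5569, 0.1028, 0.1452]
tcp_rot: [1.035, 2.966, -0.002]
wrist_force: [-3.3, -1.9, 5.6]
width: 0.27
grip_force: 39.6
```

```bash
cat >> r.py <<'E'
T=[s["torque"][2]]
for i in range(3): eyes.read_camera("top"); T.append(bot.read_state()["torque"][2])
print("Tz",np.array(T),np.mean(T))
E
python3 r.py
```

```text
19.65 [0.557 0.103 0.145] yaw 51.5 q6 -0.759 [-3.276 -1.874  5.615] [-0.327  0.564  0.103] 0.27035290312713695 39.58220827393234
Tz [ 0.103 -0.001  0.015  0.002] 0.029756090935344856
```

```bash
sed -i '/^T=/,$d' r.py; cat r.py | tail -1 | cut -c1-60
```

```text
s=bot.read_state(); r=cv2.Rodrigues(s["tcp_rot"])[0]; print(
```

carry_out --series "0 0 0 -4; 0 0 0 -4"

```text
time: 20.05
tool_pos: [0.5568, 0.1027, 0.1451]
tcp_rot: [1.238, 2.887, -0.002]
wrist_force: [-3.5, -2.0, 6.2]
width: 0.272
grip_force: 39.6
```

```bash
python3 r.py
```

```text
20.05 [0.557 0.103 0.145] yaw 43.6 q6 -0.621 [-3.467 -2.005  6.182] [-0.352  0.565  0.126] 0.2716084260026817 39.59747607819736
```

carry_out --series "0 0 0 -4; 0 0 0 -4"

```text
time: 20.3
tool_pos: [0.5568, 0.1027, 0.1451]
tcp_rot: [1.436, 2.794, -0.002]
wrist_force: [-2.9, -2.1, 5.3]
width: 0.27
grip_force: 39.6
```

```bash
python3 r.py
```

```text
20.3 [0.557 0.103 0.145] yaw 35.6 q6 -0.481 [-2.909 -2.062  5.303] [-0.386  0.585  0.112] 0.270113246681929 39.616202604956925
```

carry_out --series "0 0 0 -4; 0 0 0 -4"

```text
time: 20.55
tool_pos: [0.5567, 0.1027, 0.1451]
tcp_rot: [1.627, 2.687, -0.002]
wrist_force: [-3.3, -1.3, 6.4]
width: 0.271
grip_force: 39.6
```

```bash
python3 r.py
```

```text
20.55 [0.557 0.103 0.145] yaw 27.6 q6 -0.342 [-3.328 -1.257  6.427] [-0.33   0.571 -0.002] 0.27113500706669774 39.633919964544475
```

```bash
sed -i 's/s\["width"\]/s["joint_torque"],s["joint_vel"][5]/' r.py; python3 r.py
```

```text
20.55 [0.557 0.103 0.145] yaw 27.6 q6 -0.342 [-3.328 -1.257  6.427] [-0.33   0.571 -0.002] [  0.71  -37.844 -33.354   0.524  -1.301  -0.507] 0.5551775762164086 39.633919964544475
```

carry_out --series "0 0 0 -3"

```text
time: 20.68
tool_pos: [0.5567, 0.1027, 0.1451]
tcp_rot: [1.697, 2.644, -0.002]
wrist_force: [-2.1, -1.3, 5.8]
width: 0.271
grip_force: 39.6
```

```bash
python3 r.py
python3 - <<'E'
from h import *
im,d=eyes.read_camera("scene"); a=cv2.imread("pics/scene0.png"); b=cv2.imread("pics/scene1.png")
f=lambda i:cv2.resize(i[245:281,292:328],(264,400),interpolation=0)
cv2.imwrite("pics/p7.png",np.hstack([f(a),f(b),f(im)])); print(proj("scene",[o+[0,0,.05],o+[0,0,.088]]))
E
```

```text
20.675 [0.557 0.103 0.145] yaw 24.6 q6 -0.29 [-2.085 -1.311  5.787] [-0.356  0.671  0.031] [  0.713 -37.819 -33.368   0.522  -1.324  -0.317] 0.4106313938931883 39.63927932549268
[[307.66354599 270.60231297]
 [307.51020358 254.46994336]]
```

View pics/p7.png

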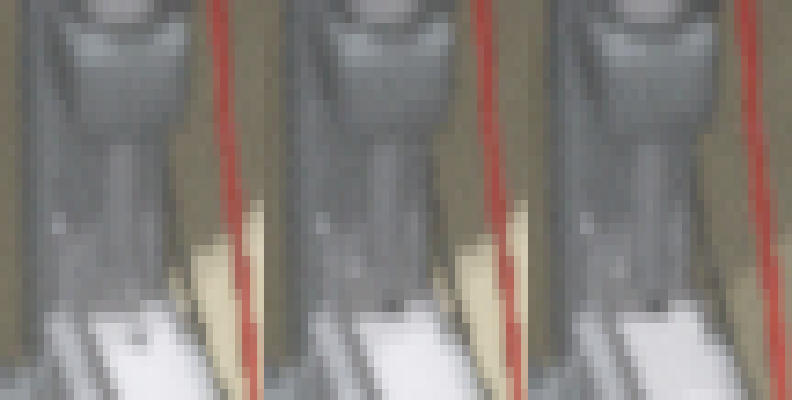

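Run:
```python
from h import *
np.set_printoptions(precision=0,suppress=True,linewidth=200)
N=[cv2.cvtColor(eyes.read_camera("scene")[0],6).astype(float) for _ in range(6)]
a,b=[cv2.cvtColor(cv2.imread(f"pics/scene{i}.png"),6).astype(float) for i in(0,1)]
n=np.mean(N,0)
for nm,i in(("s0",a),("s1",b),("now",n)): print(nm); print(i[260:276,302:316])
print("noise sd",np.std(N,0)[260:276,302:316].mean())
```

```text
s0
[[112. 108. 110. 112. 115. 126. 129. 125. 115. 109. 110. 105.  95. 102.]
 [113. 109. 110. 112. 120. 126. 129. 126. 116. 108. 109. 106.  95. 103.]
 [112. 114. 109. 110. 117. 126. 129. 125. 114. 110. 112. 107.  94.  97.]
 [112. 112. 110. 111. 121. 127. 129. 125. 116. 114. 116. 110.  95.  94.]
 [111. 113. 114. 118. 122. 127. 129. 128. 117. 123. 126. 113. 103.  96.]
 [116. 122. 122. 124. 122. 127. 130. 126. 121. 125. 131. 116. 103.  99.]
 [128. 129. 130. 125. 122. 127. 130. 125. 120. 124. 129. 118. 105.  96.]
 [136. 133. 130. 123. 121. 124. 127. 127. 120. 121. 129. 114. 105.  99.]
 [134. 131. 131. 125. 120. 124. 126. 128. 123. 122. 128. 120. 104. 109.]
 [128. 131. 132. 129. 128. 129. 128. 129. 127. 121. 127. 119. 113. 133.]
 [134. 129. 129. 129. 132. 131. 132. 138. 135. 126. 127. 118. 123. 153.]
 [132. 131. 130. 129. 134. 137. 135. 146. 144. 134. 136. 131. 134. 153.]
 [133. 131. 138. 141. 142. 142. 141. 143. 145. 163. 175. 174. 159. 154.]
 [139. 139. 166. 178. 179. 179. 181. 178. 179. 196. 207. 207. 196. 172.]
 [153. 144. 180. 204. 211. 212. 209. 199. 190. 193. 210. 219. 221. 200.]
 [
[... 1744 characters left out ...]
14. 101.  94.]
 [130. 132. 132. 130. 123. 125. 127. 124. 119. 123. 128. 115. 100.  96.]
 [133. 137. 143. 131. 121. 123. 126. 122. 117. 119. 126. 115. 103. 106.]
 [132. 141. 149. 136. 119. 123. 126. 124. 120. 123. 127. 115. 104. 107.]
 [130. 134. 134. 127. 123. 125. 128. 126. 122. 124. 127. 116. 104. 107.]
 [128. 130. 132. 132. 128. 126. 122. 116. 119. 131. 136. 129. 116. 113.]
 [130. 130. 136. 139. 139. 129. 116. 106. 121. 158. 174. 173. 156. 131.]
 [136. 137. 162. 177. 177. 174. 168. 168. 172. 196. 208. 208. 198. 163.]
 [150. 141. 177. 203. 210. 211. 212. 212. 212. 213. 214. 213. 213. 186.]
 [167. 142. 147. 189. 211. 214. 215. 215. 216. 215. 214. 213. 211. 198.]]
noise sd 1.1332287758479644
```

```bash
cat > f.py <<'E'
from h import *
import sys
np.set_printoptions(precision=0,suppress=True,linewidth=200)
n=np.mean([cv2.cvtColor(eyes.read_camera("scene")[0],6).astype(float) for _ in range(5)],0); np.save(sys.argv[1],n)
if len(sys.argv)>2: print((n-np.load(sys.argv[2]+".npy"))[264:273,302:313])
E
python3 f.py i0; python3 r.py
```

```text
21.275 [0.557 0.103 0.145] yaw 24.7 q6 -0.291 [-2.928 -2.588  5.791] [-0.315  0.643  0.003] [  0.798 -37.832 -33.36    0.487  -1.31   -0.005] -0.0006334709491916139 39.58824007306248
```

carry_out --series "0 0 0 -4; 0 0 0 -4"

```text
time: 21.52
tool_pos: [0.5566, 0.1026, 0.1451]
tcp_rot: [1.877, 2.518, -0.002]
wrist_force: [-3.8, -1.9, 6.9]
width: 0.272
grip_force: 39.7
```

```bash
python3 r.py; python3 f.py i1 i0
```

```text
21.525 [0.557 0.103 0.145] yaw 16.6 q6 -0.15 [-3.761 -1.86   6.919] [-0.314  0.718  0.08 ] [  0.703 -37.745 -33.415   0.512  -1.401  -0.51 ] 0.5537691715518784 39.65846332255751
[[-0.  1. -1.  0.  1. -2. -1. -2. -1.  1.  0.]
 [ 0.  0.  0.  1. -1.  1.  0.  1.  1. -1.  0.]
 [ 0.  1.  0. -0.  0. -1. -1. -0.  1.  0.  1.]
 [ 0. -1.  1.  0.  0. -1.  0. -1. -1. -2. -1.]
 [ 1.  0. -1. -0.  1.  2.  2.  1. -0. -1.  0.]
 [-0.  0. -0.  0.  0.  2.  1.  2. -1. -1.  0.]
 [-1.  1.  0. -1. -2. -2. -3. -0. -0. -4. -1.]
 [ 0. -0. -1. -2. -2.  0. -0.  1. -0. -4. -4.]
 [ 0.  1.  1. -1. -2. -1.  2.  1. -1. -0.  0.]]
```

Run:
```python
from h import *
np.set_printoptions(precision=0,suppress=True,linewidth=200)
print(proj("scene",[o+[0,0,.146],o+[0,0,.12],o+[-.0125,.0125,.13]]))
a=np.load("i0.npy");b=np.load("i1.npy"); s1=cv2.cvtColor(cv2.imread("pics/scene1.png"),6)
print((b-a)[226:246,298:318]); print(b[226:246,298:318]); print(s1[226:246,298:318])
```

```text
[[307. 229.]
 [307. 241.]
 [305. 240.]]
[[ -1.   2.  -0.   3.   0.  -6.   1.  -3.  -7.  -3.  -1.   1.  22.  16.   1.  -1.   2.   3.   2.  -0.]
 [  0.   0.   1.   2.   1.  -0.   5.   0.  -3.  -2.  -5.   1.  15.  14.   9.   6.   9.   2.  -2.   1.]
 [ -0.   1.   1.   2.   2.   3.   5.   3.   3.  -3.  -9.  -1.  11.   6.   2.   5.   6.  -2.  -5.  -2.]
 [  1.   1.   2.   2.   1.   0.   2.   1.   2.  -1.  -3.   1.   2.   0.   0.   0.  -2.  -7.  -5.  -0.]
 [ -0.   1.   5.   3.   1.  -0.   1.   0.   0.  -0.  -2.  -3.  -7.  -5.   1.   0.  -1.  -1.  -1.   4.]
 [ -1.   0.   6.   3.   0.  -0.  -0.   0.   1.   0.  -1. -21. -37. -21.  -3.   1.   0.   1.   1.  -1.]
 [  1.   0.  -0.  -1.  -0.   0.   0.   1.  -1.  -2.  -3. -17. -33. -23.  -2.   1.  -2.  -3.   0.   3.]
 [ -2.  -2.  -2.  -1.  -0.  -1.   1.   3.   1.  -2.  -1.   0.  -3.  -2.   4.   0.  -3.  -1.   1.  -0.]
 [ -0.   1.  -1.  -1.  -0.  -1.  -1.  -1.  -2.  -1.   1.   0.   0.   1.   2.   0.  -1.  -1.  -1.   2.]
 [  1.  -0.  -0.  -3.  -1.   0.  -1.  -2.  -4.  -2.  -1.  -1.  -1.  -1.   0.   3.   5.   0.   0.  -1.]
 [  1.   1.   2.   1.   0.   1
[... 4022 characters left out ...]
70 163 165 158 154 146 135 117 109]
 [163 145 123 135 153 160 164 166 168 169 168 169 168 164 159 152 144 130 106 102]
 [168 152 127 123 148 153 157 162 165 162 163 167 165 160 155 146 141 128 106 102]
 [166 158 137 121 143 143 153 154 158 153 154 160 160 152 143 137 131 126 113 108]
 [163 162 151 134 143 145 151 145 153 151 153 158 155 151 136 132 129 124 118 112]
 [154 157 151 133 132 141 148 149 156 157 158 157 152 145 135 130 123 122 122 117]
 [134 145 140 115 106 123 139 146 152 149 151 154 146 135 130 113 103 117 111 116]
 [118 128 116  93  99 114 132 140 145 145 144 145 141 130 125 106  94  98 105 104]
 [103 106 101  94  93 109 126 139 146 147 148 149 145 136 122 104  94  95  93  92]]
```

The graduations at the thimble's lower edge changed, so the thimble is still turning and this is a clear slip indicator. I'll continue in small steps and track them.

```bash
cat > f.py <<'E'
from h import *
import sys
np.set_printoptions(precision=0,suppress=True,linewidth=200)
n=np.mean([cv2.cvtColor(eyes.read_camera("scene")[0],6).astype(float) for _ in range(4)],0); np.save(sys.argv[1],n)
D=(n-np.load(sys.argv[2]+".npy"))[239:245,300:315]; print(D[1:4]); print("rms",(D**2).mean()**.5)
E
python3 f.py i1b i1
```

```text
[[ 0. -1. -1.  1.  1. -1.  0.  1. -1.  0. -1. -0.  0.  0.  2.]
 [ 0.  1. -1. -0. -0. -0. -0.  0. -0. -1. -1. -0. -1.  1.  2.]
 [ 1. -1. -1.  1. -0. -2.  0. -0. -0. -1.  0. -1.  1. -1.  5.]]
rms 0.9939399713597733
```

carry_out --series "0 0 0 -4; 0 0 0 -4"

```text
time: 22.22
tool_pos: [0.5565, 0.1027, 0.1451]
tcp_rot: [2.048, 2.381, -0.002]
wrist_force: [-2.6, -2.5, 6.9]
width: 0.272
grip_force: 39.7
```

```bash
python3 r.py; python3 f.py i2 i1b
```

```text
22.225 [0.557 0.103 0.145] yaw 8.6 q6 -0.01 [-2.619 -2.457  6.927] [-0.341  0.737  0.047] [  0.683 -37.676 -33.459   0.493  -1.47   -0.51 ] 0.5525896886355551 39.674120305571705
[[  1.   8. -10.  -2.  -7.   8.   6.  -2.   3.  -0.   9.   2.   7.   3.  -6.]
 [  0.  -1. -15.   2.  -6.   6.   0.  -1.   8.  -2.  12.   6.   6.  -1.  -6.]
 [ -3.  -8. -13.   2.  -3.   8.   2.   2.   8.  -2.   5.   6.   3.  -2.  -8.]]
rms 4.659369294467034
```

carry_out --series "0 0 0 -4; 0 0 0 -4"

```text
time: 22.68
tool_pos: [0.5565, 0.1027, 0.1451]
tcp_rot: [2.21, 2.233, -0.003]
wrist_force: [-4.2, -1.8, 6.8]
width: 0.272
grip_force: 39.7
```

```bash
python3 r.py; python3 f.py i3 i2
```

```text
22.675 [0.556 0.103 0.145] yaw 0.6 q6 0.13 [-4.233 -1.836  6.751] [-0.368  0.77   0.081] [  0.645 -37.61  -33.501   0.465  -1.533  -0.51 ] 0.552309938870054 39.687159550376236
[[  3.  -4.  10.  -6.   4.  -0.  -3.  -2.  -0.   2.  -3.   4. -11. -10.   4.]
 [ -4.  -7.  12.  -6.   4.  -3.   2.  -4.  -2.   3. -10.   0.  -9. -10.   6.]
 [  0.  -2.   7. -12.  -1.   0.   4.  -1.  -4.   1.  -8.  -2.  -8.  -2.  10.]]
rms 4.961658548868066
```

carry_out --series "0 0 0 -4; 0 0 0 -4"

```text
time: 23.12
tool_pos: [0.5564, 0.1027, 0.1451]
tcp_rot: [2.36, 2.073, -0.003]
wrist_force: [-4.5, -2.6, 7.6]
width: 0.27
grip_force: 39.7
```

```bash
python3 r.py; python3 f.py i4 i3
```

```text
23.125 [0.556 0.103 0.145] yaw -7.4 q6 0.269 [-4.512 -2.637  7.63 ] [-0.276  0.783  0.067] [  0.59  -37.547 -33.539   0.429  -1.59   -0.51 ] 0.5519409059163894 39.699776933994144
[[  6.   7. -11.   6.   1.   1.  -1.  -2.   2.   1.  -4. -17.   2.  10.  -4.]
 [  6.  10. -12.   6.  -2.   6.   0.   2.   3.   4.   6. -10.   2.  12.  -4.]
 [  2.   6.  -8.  10.   5.   8.   4.   3.   1.   5.   8.  -8.  -1.   4.  -5.]]
rms 5.222480785561165
```

carry_out --series "0 0 0 -4; 0 0 0 -4"

```text
time: 23.58
tool_pos: [0.5563, 0.1027, 0.1451]
tcp_rot: [2.499, 1.904, -0.003]
wrist_force: [-4.2, -1.7, 7.2]
width: 0.268
grip_force: 39.7
```

```bash
python3 r.py; python3 f.py i5 i4
```

```text
23.575 [0.556 0.103 0.145] yaw -15.4 q6 0.409 [-4.207 -1.664  7.185] [-0.339  0.772  0.091] [  0.461 -37.496 -33.575   0.402  -1.639  -0.46 ] 0.5537355109870473 39.74482668796554
[[ -3.  -1.  14.  -3.   0.  -4.  -0.   1.  -3. -12. -17.  -6.  -8.  -5.   7.]
 [ -1.  -3.  16.  -2.   3.  -6.  -4.  -6.  -5. -10. -16.  -2.  -6.  -6.   5.]
 [ -3.  -8.   8.   0.   2.  -8.  -7.  -8.  -2. -10. -17.  -1.   1.  -2.   3.]]
rms 6.100147994561735
```

carry_out --series "0 0 0 -4; 0 0 0 -4"

```text
time: 24.02
tool_pos: [0.5563, 0.1028, 0.1451]
tcp_rot: [2.625, 1.725, -0.003]
wrist_force: [-4.5, -2.2, 7.6]
width: 0.27
grip_force: 39.8
```

```bash
python3 r.py; python3 f.py i6 i5
```

```text
24.025 [0.556 0.103 0.145] yaw -23.4 q6 0.548 [-4.498 -2.186  7.633] [-0.252  0.84   0.179] [  0.374 -37.444 -33.607   0.366  -1.681  -0.445] 0.5550090136938076 39.76343805436045
[[ -4.  -6.  -1.  -2.  -2.   0.  -2.  -7. -13. -13.   1.   8.   9.   1.  -0.]
 [ -2.  -5.  -5.   2.   1.  -1.   0.  -1.  -8. -12.   2.   2.   7.   0.  -2.]
 [  2.   0.  -1.   2.   1.  -0.  -0.  -2. -10. -13.   2.   3.  -0.  -3.  -8.]]
rms 4.524393759266416
```

Joint-6 torque stepped by 0.065 N m at yaw about -15 and the left graduations stopped changing, so slipping seems to have begun. Confirming with another 8°.

carry_out --series "0 0 0 -4; 0 0 0 -4"

```text
time: 24.48
tool_pos: [0.5562, 0.1028, 0.1451]
tcp_rot: [2.739, 1.537, -0.003]
wrist_force: [-5.1, -2.0, 6.5]
width: 0.276
grip_force: 39.8
```

```bash
python3 r.py; python3 f.py i7 i6
```

```text
24.475 [0.556 0.103 0.145] yaw -31.4 q6 0.688 [-5.114 -2.025  6.457] [-0.222  0.826  0.155] [  0.29  -37.4   -33.634   0.317  -1.716  -0.445] 0.5527169543902213 39.7706921864301
[[ -0.  -0.  -1.   2.  -1.  -2. -11. -12.  -5.   0.  -0.  -0.   0.  -1.   3.]
 [  0.  -1.   0.  -2.   1.  -3. -11. -13.  -4.  -1.  -0.  -0.  -1.  -0.  -1.]
 [ -2.  -1.   0.   0.   0.  -4.  -9.  -9.  -3.  -2.   0.  -0.  -0.   1.   1.]]
rms 3.5256008156215177
```

The thimble is still and the clutch is slipping (about 15° so far); 17° more.

carry_out --series "0 0 0 -5; 0 0 0 -4; 0 0 0 -4; 0 0 0 -4; 0 0 0 0; 0 0 0 0"

```text
time: 25.42
tool_pos: [0.5561, 0.1029, 0.1451]
tcp_rot: [2.935, 1.118, -0.003]
wrist_force: [-5.1, -1.1, 7.2]
width: 0.269
grip_force: 39.7
```

```bash
python3 r.py; python3 f.py i8 i7
```

```text
25.425 [0.556 0.103 0.145] yaw -48.3 q6 0.982 [-5.071 -1.065  7.228] [-0.202  0.881  0.052] [  0.254 -37.339 -33.673   0.174  -1.757   0.024] -0.0006366519169733191 39.706262312829494
[[  0.  -2. -11. -15. -15. -15.  -4.  -2.   0.  -1.  -1.   0.  -0.   4.   3.]
 [ -2.  -2. -11. -13. -17. -12.  -3.   0.  -0.  -1.  -0.   3.   3.   4.   6.]
 [ -1.  -3.  -9. -12. -12.  -6.  -3.  -0.  -0.   2.   0.   2.   7.   4.   3.]]
rms 6.040143486154392
```

carry_out --series "0 0 0 0; 0 0 0 0; 0 0 0 0; 0 0 0 0; 0 0 0.01 0; 0 0 0.03 0; 0 0 0.04 0; 0 0 0.03 0; -0.03 0.015 0 0; -0.04 0.02 0 0; -0.04 0.03 0 0; -0.02 0.05 0 0; 0 0.05 0 0; 0 0 0 0" --jaw 0.06

```text
time: 27.38
tool_pos: [0.4265, 0.2713, 0.2555]
tcp_rot: [-2.932, -1.124, -0.003]
wrist_force: [-0.0, -0.4, -0.6]
width: 0.533
grip_force: 0.0
```

```bash
python3 r.py
python3 - <<'E'
from h import *
np.set_printoptions(precision=1,suppress=True)
for n in("scene","top"):
    im,d=eyes.read_camera(n); cv2.imwrite(f"pics/{n}2.png",im); g=G(cloud(n,d)[1])
    m=(abs(g[:,1])<8)&(abs(g[:,2]-49)<4)&(g[:,0]<-20)&(g[:,0]>-110); print(n,"bar",np.sort(g[m,0])[:8])
    a=cv2.cvtColor(im,6).astype(float)
    if n=="scene": print("graduations vs i8",(a-np.load("i8.npy"))[240:243,300:315]); print("i6",(a-np.load("i6.npy"))[240:243,300:315])
    for t in("battery","reel","tweezers"): print(t,[np.round(r["rect"]) for r in spot_in(n,t)[:1]])
E
```

```text
27.375 [0.427 0.271 0.256] yaw -48.0 q6 1.355 [-0.045 -0.445 -0.645] [-0.018 -0.002 -0.008] [  1.217 -32.055 -37.475   0.344  -0.205   0.25 ] -0.02908223650422526 0.0
scene bar [-80.7 -78.3 -78.3 -77.9 -77.9 -77.6 -77.4 -76.9]
graduations vs i8 [[25.2  5.2 10.2 10.8 16.  16.  15.2 14.5 12.  14.  13.5 11.5 11.5  5.
   4. ]
 [42.  15.2 10.2 12.  14.5 14.2 12.2 13.  13.5 13.2 12.2  9.5  6.5  3.5
   3. ]
 [57.  29.  13.8 12.8 12.8  8.8 12.5  9.8  9.5 12.2  7.   5.8  0.   3.2
  12.5]]
i6 [[25.2  3.2 -1.5 -1.8  0.2 -1.5  0.2  0.8  7.  13.  12.  11.5 11.2  7.8
  10. ]
 [40.8 12.5 -0.2 -2.8 -1.5 -0.5 -2.2  0.2  8.8 11.  11.5 12.2  8.5  7.
   8.2]
 [53.8 24.5  5.   0.5  0.8 -1.   0.5  0.5  6.5 12.2  7.   7.8  7.   8.5
  17. ]]
battery [array([265., 326.,  26.,  23.])]
reel [array([389., 261.,  17.,  14.])]
tweezers [array([305., 221.,  12.,  20.])]
top bar [-74.8 -74.4 -74.3 -74.1 -73.9 -73.7 -73.7 -73.3]
battery [array([247., 262.,  20.,  26.])]
reel []
tweezers []
```

The thimble graduations match those at slip onset, the bar is still home, and the arm is clear. Handing in.

```bash
python3 -c "
from h import *
print(bot.finish_job())"
```

```text
the job is handed in; nothing more can be done
None
```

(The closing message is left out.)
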